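# Lock the board holder with its loose crank

## Robot

A 7-joint arm with a two-finger parallel gripper is mounted at the origin on the work surface. World frame = base frame: x ahead of the robot, y to its left, z up, the work surface at z = 0. Lengths are in m, angles in rad, forces in N, time in s.
With the tool pointing down it reaches from about 0.4 to 0.875 m from the base axis. Payload 19.3 kg.
Tool frame: the origin (TCP) lies between the finger pads; the fingertips stand 8 mm ahead of it and the grasp point (between the pads) lies 11 mm behind it; z points along the fingers, y is the line along which they close (so a half turn about z gives the same grasp; the last joint's range is limited). The gripper opens to 85 mm and grips with 20 to 120 N. Pads are 22 mm wide; open, the fingers measure 114 mm over their backs; the gripper's body (76 mm by 85 mm) begins 54 mm behind the grasp point. The pads swing forward as they close: fully open they stand 13 mm farther back than shut.
Start: joints at [1.056, 0.521, -0.036, 1.599, 0.021, 1.021, -0.113], TCP at [0.269, -0.564, 0.207] pointing down, gripper open.
Joint ranges: [-2.91, 2.91], [-0.3, 2.13], [-1.5, 1.42], [0.17, 2.43], [-1.26, 4.41], [0.16, 1.93], [-2.52, 2.52]. Speed limits (rad/s): [1.89, 1.89, 2.39, 2.39, 3.01, 3.01, 3.01].

## Interface

Orientations are given as a unit quaternion [w, x, y, z].
In Python, from station import env gives the robot as it stands. Calls block until the motion is done:
- env.goto(position, orientation): joint-space move of the TCP to a pose.
- env.line_to(position, ori=None, feed=0.15, f_stop=None): straight line of the TCP; ori=None keeps the orientation; feed is the mean speed in m/s. With f_stop (N) it stops when the force on the tool has changed by that much, and returns True; else False.
- env.move_j(angles): joint-space move.
- env.release() and env.close(grasp_force=None): open the fingers fully, or close them until they stop; grasp_force is the grip in N (None keeps the last).
- env.wait(seconds).
- env.inverse_kinematics(position, orientation): joint angles nearest the present ones, or None.
- env.grab_frame(name): name is "scene" or "top"; returns (picture, depth): 480x640x3 uint8, red, green, blue; 480x640 float32, m along the optical axis (not along the pixel's ray), 0 where there is no reading.
- env.camera_info(name): a dict with "fx", "fy", "cx", "cy" (pixels), "xyz" and "rotation" of the camera in the world. Camera axes: x right, y down, z forward; pixel columns grow to the right and rows downward; lengths in m; the calibration is good to about 2 mm. A picture is of the moment at which its call begins. camera_info takes no time and is no camera call.
A pose or a line that the arm cannot do raises env.Unreachable and nothing moves.
- env.hand_in(): hands the job in; it is judged then, once.
Readings, each from a call of its own:
- env.get_time(): time.
- env.get_qpos(): joint angles.
- env.get_joint_velocities(): joint speeds.
- env.get_joint_efforts(): joint torques, N m.
- env.get_eef_pos(): TCP position.
- env.get_orientation(): TCP orientation.
- env.get_ft_force(): force on the tool from outside, world axes, zero at the start.
- env.get_moment(): the same for the moment, N m.
- env.get_gripper_width(): finger opening in m.
- env.get_finger_force(): force on a finger pad.
Only numpy, scipy, OpenCV 4.12 (cv2) and the standard library are available. Lean on these libraries where they do the work, as an engineer would, in place of code of your own. Each camera call takes 0.05 s, during which the arm holds its last target. There are 200 camera calls.

## Task

The circuit board is still unclamped. Pick up the loose crank with the oblong hub, seat it fully down over the upright flat tang on the black board holder, and with it turn the tang clockwise (seen from above) until the clamp finger has swung some 60 degrees or more and lies well over the board. Leave the crank seated there and let go; do not push the clamp finger round directly, and leave the look-alike round-hubbed crank where it is.

Things in the scene. Friction and masses are not known exactly. Their poses are not given: they have to be found in the camera images.
- crank: Crank to use, steel, 260 g, upright on a 3 mm pad. Flat-sided oblong hub 54 (x) by 28 (y) by 45 mm high (grasp across the 28), open underneath: socket 46 (x) by 20 (y), 29 mm deep. From the hub's top (35 to 45 mm up) a 14 mm wide arm runs along +x; at x = 113 mm an upright black handle rises to 91 mm. Origin: centre of the hub's underside, z up.
- tang (a point): Top centre of the upright steel tang on the fixed black board holder: 36 long (x) by 10 mm (y), top 7 mm narrowed to 30 by 6. It stands 25 mm above a disc, radius 34 mm, on which the seated crank rests (55 mm over the bench). z up, the turning axis. The crank fits with its x along the tang's x, either way round; 5 mm play each way, and it turns 17 degrees loosely before it drives.
- spindle (a joint): Turn in rad of disc, tang and clamp finger together (finger: 16 mm wide, from the disc along the tang's +x to 82 mm from the axis, just below the disc's top). 0: finger alongside the board; grows clockwise seen from above; starts at 0 to 0.25, stop at 1.55; 0.25 N m of friction, stays where left. The wanted 60 degrees is about 1.05.
- round_crank: Look-alike crank that does not fit, steel, 300 g, upright on the same pad: solid round hub 38 mm in diameter, 45 mm high, flat arm along its +x and upright handle at x = 98 mm. Origin: centre of the hub's underside. Leave it alone.
Things that resemble listed ones, but are neither listed nor needed, are in the scene too. Leave any green look-alike of the crank alone.

How it is judged:
By the outcome, as a careful person would: the job done as asked, in the order asked, and still so for the second after the job is handed in, with the robot touching nothing.
It also fails if it takes over 42 s, if anything falls off the work surface, if the arm or the gripper's body presses on something with over 40 N, if the wrist force passes 120 N, or if a joint passes its speed limit or range.

## Working session

There is one attempt and no reset: what is moved stays moved. The work goes in short steps, each a Python script; the robot and the scene stay as the last script left them, time stands still between calls to the robot, and variables do not carry over. Pictures are saved under pics/ and viewed, at most 10 in all, crops included, and the job is handed in when it is done.

```bash
ls; mkdir -p pics; python3 - <<'E'
from station import env
import cv2,numpy as np
for n in("scene","top"):
    p,d=env.grab_frame(n); cv2.imwrite(f"pics/{n}0.png",p[:,:,::-1]); np.save(f"pics/{n}0d.npy",d)
    print(n,env.camera_info(n))
print(env.get_time())
E
```

```text
pics
scene {'fx': 459.72611022240125, 'fy': 459.72611022240125, 'cx': 317.0081366376391, 'cy': 239.47555829118537, 'xyz': array([ 0.70904901, -0.47205792,  0.76124235]), 'rotation': array([-0.35442004,  0.90556148,  0.21681726, -0.08564526])}
top {'fx': 605.9386143893774, 'fy': 605.9386143893774, 'cx': 316.84714197708416, 'cy': 239.36990972920432, 'xyz': array([0.29857699, 0.06416101, 1.14298671]), 'rotation': array([-0.04012376,  0.71565368, -0.69557247,  0.04907982])}
0.1
```

View pics/scene0.png

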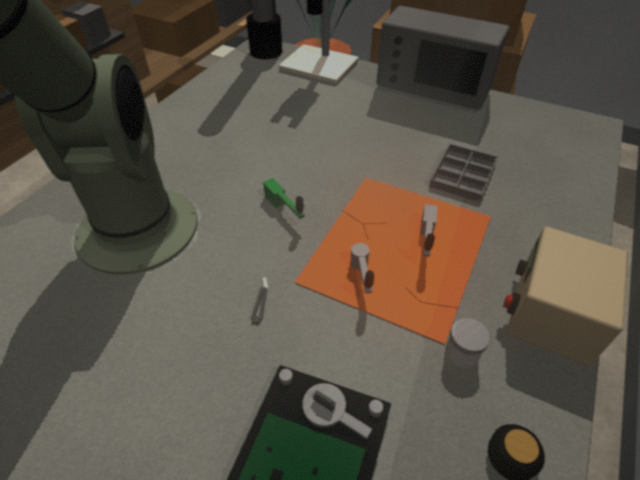

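View pics/top0.png

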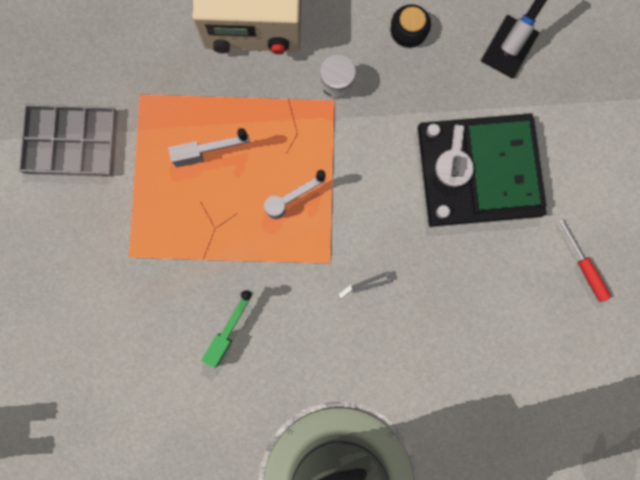

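Scene view: oblong steel crank at (429,218), round crank at (361,255), green look-alike at (275,190), and the tang on its disc at (325,403). In the top view they are at (186,153), (275,206), (216,350) and (455,168). By the description I choose the oblong steel hub at top (186,153). Next I'll check it in a crop and measure.

```bash
cat > h.py <<'E'
import numpy as np,cv2
from scipy.spatial.transform import Rotation as R
from station import env
def cam(n):
    c=env.camera_info(n);w,x,y,z=c["rotation"];return c,R.from_quat([x,y,z,w]).as_matrix()
def ray(n,uv,z):
    c,M=cam(n);uv=np.atleast_2d(uv).astype(float)
    d=np.c_[(uv[:,0]-c["cx"])/c["fx"],(uv[:,1]-c["cy"])/c["fy"],np.ones(len(uv))]@M.T
    return c["xyz"]+d*((z-c["xyz"][2])/d[:,2])[:,None]
def cloud(n,depth):
    c,M=cam(n);v,u=np.mgrid[:480,:640]
    P=np.stack([(u-c["cx"])/c["fx"]*depth,(v-c["cy"])/c["fy"]*depth,depth],-1)
    return P@M.T+c["xyz"]
def down(yaw): # tool down, tool y axis at world angle yaw
    y=np.array([np.cos(yaw),np.sin(yaw),0]);z=np.array([0,0,-1.]);x=np.cross(y,z)
    q=R.from_matrix(np.c_[x,y,z]).as_quat();return [q[3],q[0],q[1],q[2]]
def rect(P): # centre, long axis angle, sides (mm) of xy points
    (cx,cy),(w,h),a=cv2.minAreaRect((P[:,:2]*1000).astype(np.float32))
    if w<h:w,h,a=h,w,a+90
    return np.array([cx,cy])/1000,np.radians(a),(w,h)
E
python3 - <<'E'
from h import *
out=[]
for n,boxes in (("top",[(150,110,270,190),(410,110,550,230)]),("scene",[(390,190,460,270),(270,365,390,450)])):
    p=cv2.imread(f"pics/{n}0.png");d=np.load(f"pics/{n}0d.npy");C=cloud(n,d)
    hsv=cv2.cvtColor(p,cv2.COLOR_BGR2HSV)
    for i,(a,b,c,e) in enumerate(boxes):
        out.append(cv2.resize(p[b:e,a:c],(400,300),interpolation=cv2.INTER_CUBIC))
        Z=C[b:e,a:c,2];P=C[b:e,a:c].reshape(-1,3);ok=(d[b:e,a:c]>0).ravel()
        H=hsv[b:e,a:c].reshape(-1,3)
        if i==0:
            m=ok&(H[:,1]<60)&(abs(P[:,2]-.048)<.006)
            Q=P[m];print(n,"crank top face pts",m.sum(),Q.mean(0),rect(Q))
            m2=ok&(P[:,2]>.075);print(" handle",m2.sum(),np.median(P[m2],0))
        else:
            for lo,hi in((.070,.088),(.049,.061)):
                m=ok&(P[:,2]>lo)&(P[:,2]<hi)
                if m.sum()>4:print(n,lo,m.sum(),P[m].mean(0),rect(P[m]))
cv2.imwrite("pics/crop1.png",np.vstack([np.hstack(out[:2]),np.hstack(out[2:])]))
E
```

```text
top crank top face pts 749 [0.6011731  0.27468437 0.04733499] (array([0.60483081, 0.25670032]), np.float64(1.7951435969604776), (146.86312866210938, 29.148216247558594))
 handle 89 [0.61947218 0.19301926 0.09059824]
top 0.07 106 [ 0.57718473 -0.1955684   0.07716886] (array([ 0.57835394, -0.1964207 ]), np.float64(3.0105629974290227), (37.156532287597656, 10.441572189331055))
top 0.049 1147 [ 0.58811387 -0.19879569  0.05427847] (array([ 0.57942365, -0.25056726]), np.float64(1.6608029408073308), (177.0017547607422, 169.89059448242188))
scene crank top face pts 269 [0.6004503  0.28719297 0.04696961] (array([0.60244708, 0.2814346 ]), np.float64(1.8623860009952404), (96.21625518798828, 24.34075164794922))
 handle 87 [0.62645905 0.18856728 0.08720152]
scene 0.07 164 [ 0.5819397  -0.19916274  0.0757056 ] (array([ 0.58092847, -0.19805197]), np.float64(3.0136085884516373), (35.880104064941406, 10.396577835083008))
scene 0.049 1567 [ 0.59472606 -0.2013981   0.05355035] (array([ 0.60326782, -0.19287366]), np.float64(0.21478189460980257), (112.0307846069336, 66.96492004394531))
```

View pics/crop1.png

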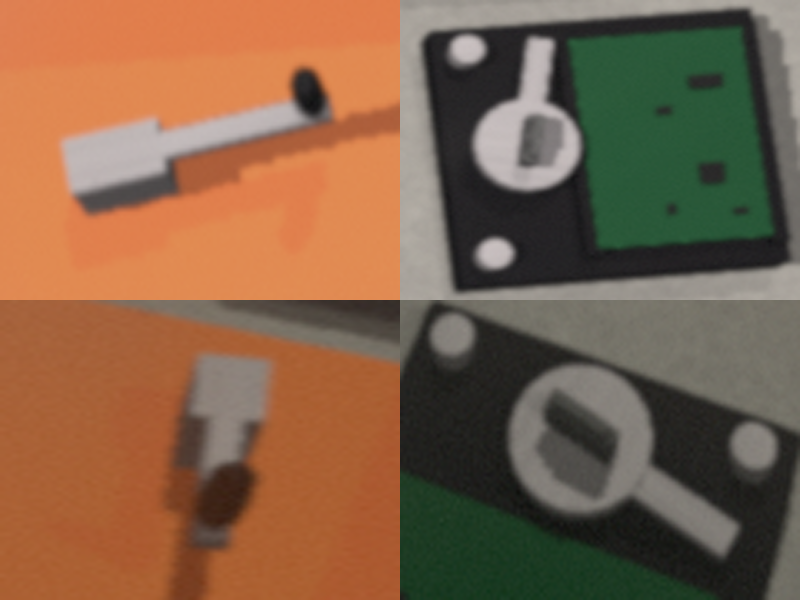

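The crop confirms the oblong hub with its arm pointing towards the black handle; the tang is on its disc, with the finger running along +x. The sizes match (hub width 29 mm, handle at 112 mm, tang 37 x 10 mm, height about 0.078). Next: hub centre, post heights, board angle and reachability.

```bash
python3 - <<'E'
from h import *
p=cv2.imread("pics/top0.png");d=np.load("pics/top0d.npy");C=cloud("top",d);hsv=cv2.cvtColor(p,cv2.COLOR_BGR2HSV)
u=np.array([np.cos(-1.345),np.sin(-1.345)]);
def reg(a,b,c,e,f):
    P=C[b:e,a:c].reshape(-1,3);H=hsv[b:e,a:c].reshape(-1,3);return P[f(P,H)]
Q=reg(150,110,270,190,lambda P,H:(H[:,1]<60)&(abs(P[:,2]-.048)<.006))
s=(Q[:,:2]-[.5945,.302])@u
print("hub",rect(Q[s<.026]))
sc=cv2.imread("pics/scene0.png");Cs=cloud("scene",np.load("pics/scene0d.npy"));hs=cv2.cvtColor(sc,cv2.COLOR_BGR2HSV)
P=Cs[190:270,390:460].reshape(-1,3);H=hs[190:270,390:460].reshape(-1,3)
Q=P[(H[:,1]<60)&(abs(P[:,2]-.048)<.006)];s=(Q[:,:2]-[.5945,.302])@u;print("hub scene",rect(Q[s<.026]))
print("board",rect(reg(460,110,550,230,lambda P,H:(H[:,0]>40)&(H[:,0]<90)&(H[:,1]>100))))
for b in((425,122,442,138),(435,204,452,219),(452,125,465,142)):
    Q=reg(*b,lambda P,H:H[:,2]>140);print("post/finger",np.median(Q,0))
for off in(0,np.pi):
  q=[]
  for x,y,z,a in((.5945,.302,.019,.226),(.5945,.302,.2,.226),(.58,-.197,.2,1.44),(.58,-.197,.071,1.44),(.58,-.197,.071,.7),(.58,-.197,.071,-.1),(.58,-.197,.071,-.2),(.58,-.197,.2,-.1)):
    r=env.inverse_kinematics([x,y,z],down(a+off));q.append(None if r is None else np.round(r,2).tolist())
  print(off,*q,sep="\n")
E
```

```text
hub (array([0.59438416, 0.30248126]), np.float64(1.7951435969604776), (52.947540283203125, 29.148216247558594))
hub scene (array([0.59615405, 0.30240137]), np.float64(1.8623860009952404), (52.434574127197266, 24.34075164794922))
board (array([ 0.50571695, -0.12878308]), np.float64(2.0476663458002835), (532.99169921875, 190.9381866455078))
post/finger [ 0.65223709 -0.15961345  0.04588549]
post/finger [ 0.49753931 -0.17836268  0.04568192]
post/finger [ 0.64352753 -0.20439761  0.05312752]
0
[-0.22, 0.87, -0.55, 1.58, 0.56, 0.85, -0.76]
[-0.03, 0.74, -0.9, 1.46, 0.59, 1.23, -0.78]
[0.69, 0.59, -0.7, 1.62, 0.41, 1.09, 1.32]
[0.65, 0.75, -0.64, 1.72, 0.56, 0.87, 1.21]
[0.54, 0.71, -0.47, 1.72, 0.41, 0.81, 0.58]
[0.44, 0.68, -0.31, 1.73, 0.28, 0.77, -0.1]
[0.43, 0.68, -0.29, 1.73, 0.26, 0.77, -0.19]
[0.48, 0.53, -0.36, 1.63, 0.21, 1.02, -0.05]
3.141592653589793
[0.12, 1.2, -1.28, 1.56, 1.18, 1.31, 2.03]
[0.11, 0.91, -1.28, 1.45, 0.87, 1.42, 2.19]
[0.24, 0.51, -0.02, 1.64, 0.01, 0.99, -1.48]
[0.22, 0.67, 0.01, 1.74, -0.01, 0.73, -1.46]
[0.1, 0.68, 0.2, 1.75, -0.19, 0.73, -2.05]
[-0.16, 0.77, 0.6, 1.76, -0.58, 0.8, -2.51]
[-0.23, 0.81, 0.72, 1.77, -0.69, 0.84, -2.52]
[-0.32, 0.68, 0.89, 1.67, -0.59, 1.08, -2.49]
```

```bash
python3 - <<'E'
from h import *
x,y=.595,.3025
env.goto([x,y,.16],down(.226))
env.line_to([x,y,.019],feed=.12,f_stop=15)
print(env.get_eef_pos());env.close(90)
print(env.get_gripper_width(),env.get_finger_force())
env.line_to([x,y,.18],feed=.2)
print(env.get_gripper_width(),env.get_ft_force())
env.goto([.58,-.197,.17],down(1.44))
print(env.get_eef_pos(),env.get_time(),env.get_gripper_width())
for n in("scene","top"):
    p,d=env.grab_frame(n); cv2.imwrite(f"pics/{n}1.png",p[:,:,::-1]); np.save(f"pics/{n}1d.npy",d)
E
```

```text
[0.59539345 0.30272419 0.01978808]
0.024021344000422915 88.00827221944928
0.024451897855733457 [-0.64549633  0.14909128 -4.0781506 ]
[ 0.58027549 -0.19601155  0.1699754 ] 8.0417 0.02429738793224164
```

View pics/scene1.png

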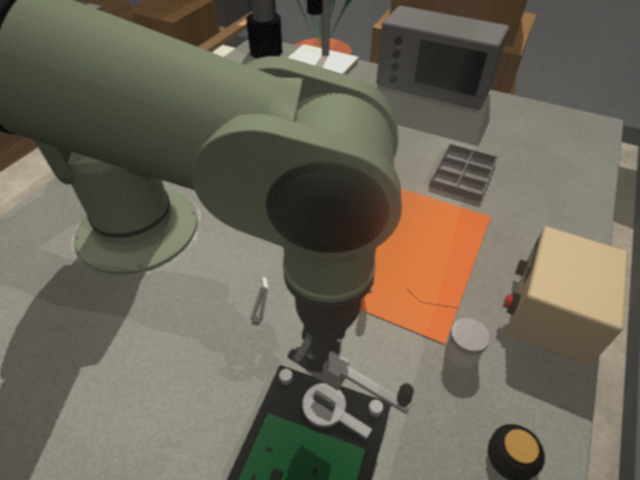

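View pics/top1.png

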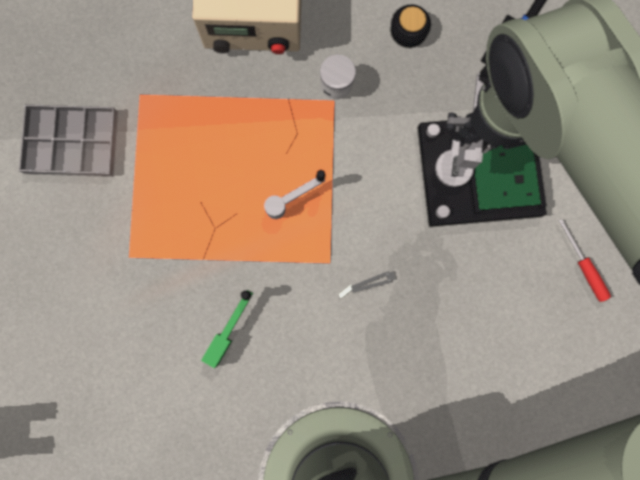

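The crank is held level, with its arm at scene (370,380) and its handle at (405,393); the round crank and the tang (325,403) are undisturbed. Next I'll check the in-hand pose from depth.

```bash
python3 - <<'E'
from h import *
d=np.load("pics/scene1d.npy");C=cloud("scene",d)
P=C[340:415,320:420].reshape(-1,3);im=cv2.imread("pics/scene1.png")[340:415,320:420].reshape(-1,3).max(1)
T=env.get_eef_pos()
arm=P[(P[:,2]>.185)&(P[:,2]<.207)&(im>95)&(P[:,0]>T[0]+.03)]
h=P[(P[:,2]>.215)&(P[:,2]<.26)&(P[:,0]>.66)]
print(len(arm),np.median(arm,0),rect(arm),arm[:,0].max()); print(len(h),np.median(h,0), h.max(0))
w,x,y,z=env.get_orientation();print(T,R.from_quat([x,y,z,w]).as_matrix()[:,1])
E
```

```text
684 [ 0.65165944 -0.20455072  0.19678961] (array([ 0.65620801, -0.20372273]), np.float64(2.9439316390616215), (97.4246597290039, 20.073379516601562)) 0.7049645453638793
278 [ 0.6950001  -0.21408411  0.2375203 ] [ 0.70348574 -0.20279943  0.24490773]
[ 0.58033971 -0.19602109  0.17005244] [1.29358211e-01 9.91597913e-01 1.77145034e-04]
```

```bash
python3 - <<'E'
from h import *
t=[.5797,-.1972]
env.line_to([*t,.115],feed=.1)
r=env.line_to([*t,.069],feed=.04,f_stop=10)
print(r,env.get_eef_pos(),env.get_ft_force(),env.get_moment(),env.get_time())
E
```

```text
True [ 0.57936839 -0.19688322  0.07149512] [-2.65314987 -0.17010337 11.79221472] [-0.03074507  0.76201842 -0.00386702] 9.85
```

Contact came at z = 0.0715 against the expected 0.0718, so the crank is fully seated. Now I'll turn it clockwise.

```bash
python3 - <<'E'
from h import *
p=[.5797,-.1972,.0722]
for a in np.linspace(1.44,.0,9)[1:]:
    env.goto(p,down(a))
    f=env.get_ft_force();m=env.get_moment()
    print(round(a,2),env.get_eef_pos().round(4),np.round(f,1),np.round(m,2),round(env.get_time(),1))
    if np.linalg.norm(f)>60 or abs(m[2])>3: print("stop");break
for n in("scene","top"):
    q,d=env.grab_frame(n); cv2.imwrite(f"pics/{n}2.png",q[:,:,::-1]); np.save(f"pics/{n}2d.npy",d)
s=cv2.imread("pics/scene2.png")[300:480,200:440];cv2.imwrite("pics/crop2.png",cv2.resize(s,(800,600),interpolation=cv2.INTER_CUBIC))
E
```

```text
1.26 [ 0.5798 -0.1973  0.0723] [-0.7  0.3 -2.9] [ 0.02  0.08 -0.03] 10.1
1.08 [ 0.5794 -0.1986  0.072 ] [-0.3 -6.6 -3.2] [-1.72  0.19  0.15] 10.4
0.9 [ 0.5792 -0.1985  0.0719] [-0.9 -6.1 -3.2] [-1.7   0.35  0.09] 10.7
0.72 [ 0.5791 -0.1984  0.0719] [-1.7 -6.1 -2. ] [-1.54  0.47  0.1 ] 11.0
0.54 [ 0.579  -0.1983  0.0718] [-3.9 -5.9 -1.8] [-1.41  0.71  0.08] 11.3
0.36 [ 0.5789 -0.1982  0.0718] [-2.9 -5.2 -1.8] [-1.28  0.81  0.17] 11.6
0.18 [ 0.5789 -0.198   0.0718] [-3.  -4.3 -1.3] [-1.12  0.9   0.09] 11.8
0.0 [ 0.5789 -0.1977  0.0718] [-3.3 -3.1 -1.6] [-0.81  1.    0.15] 12.1
```

View pics/crop2.png

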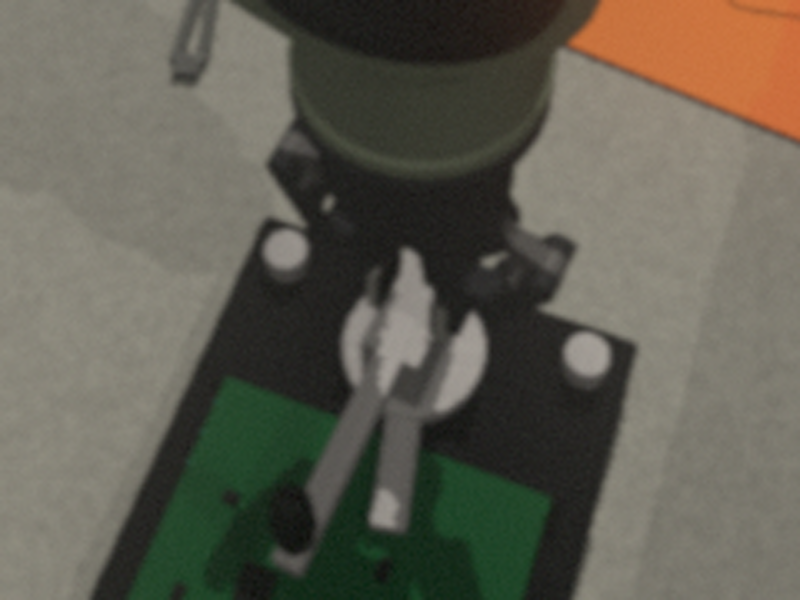

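The finger now lies over the board, tip at about scene (317,453), with the crank seated on the disc. I'll measure the finger's angle.

```bash
python3 - <<'E'
from h import *
t=np.array([.5797,-.1975])
v=ray("scene",[[317,453]],.053)[0,:2]-t
print(np.linalg.norm(v),np.arctan2(v[1],v[0]), "spindle~",.12-np.arctan2(v[1],v[0]))
E
```

```text
0.07590364546535941 -1.2351979248373663 spindle~ 1.3551979248373662
```

Spindle is about 1.35, well past 1.05. Releasing and retreating straight up.

```bash
python3 - <<'E'
from h import *
env.release();print(env.get_gripper_width(),env.get_ft_force())
p=env.get_eef_pos()
env.line_to([p[0],p[1],.25],feed=.12)
env.goto([.45,.1,.3],down(0.))
for n in("scene","top"):
    q,d=env.grab_frame(n); cv2.imwrite(f"pics/{n}3.png",q[:,:,::-1]); np.save(f"pics/{n}3d.npy",d)
C=cloud("top",d)[100:240,400:560].reshape(-1,3)
m=(C[:,2]>.09)&(C[:,2]<.106);print(m.sum(),np.median(C[m],0),rect(C[m]));m=C[:,2]>.125;print("handle",np.median(C[m],0),C[m][:,2].max() if m.any() else None)
print(env.get_time(),env.get_ft_force())
s=cv2.imread("pics/scene3.png");t=cv2.imread("pics/top3.png")
cv2.imwrite("pics/crop3.png",np.hstack([cv2.resize(s[340:480,200:410],(400,300)),cv2.resize(t[100:240,400:560],(400,300))]))
E
```

```text
0.08558634278361947 [ 0.29246135 -0.66862913 -0.43155305]
937 [ 0.57786526 -0.21774802  0.09947855] (array([ 0.58001251, -0.24364966]), np.float64(1.6183154763098304), (150.4175567626953, 28.856670379638672))
handle [ 0.36212485 -0.00504479  0.75047311] 1.1429867085378747
15.8083 [-0.31340339 -0.7795613   0.22781118]
```

View pics/crop3.png

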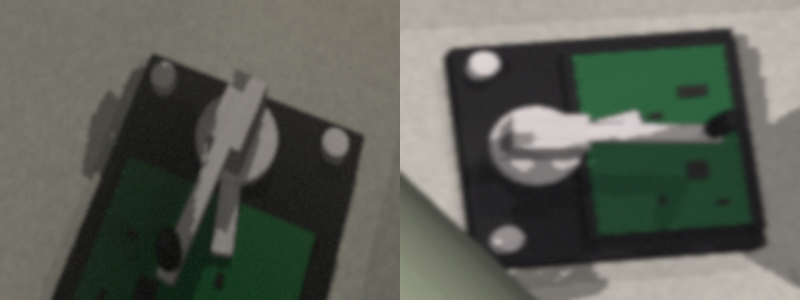

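The crank sits level and seated, top at 0.0995 m (expected 0.100), with the finger over the board and the robot clear. Handing in.

```bash
python3 -c "
from station import env
print(env.hand_in())"
```

```text
the job is handed in; nothing more can be done
None
```

The job is handed in: the oblong-hub crank is seated on the tang and released, the spindle is turned to about 1.35 rad with the clamp finger over the board, and the round and green cranks were left alone (about 16 s of the 42 s used).

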